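# Loosen the grinder's knurled burr collar

### The job

Loosen the big knurled collar on top of the coffee grinder: roll a fingertip along its rim, stroke after stroke, so that it turns anticlockwise seen from above. Its index bar starts part of a turn past the pointer on the grinder's deck; let the bar come round past the pointer once, keep going, and stop when it lines up with the pointer the second time, then take the hand away. Pick nothing up, and leave the things around the grinder standing where they are.

Things in the scene. Friction and masses are not known exactly. Their poses are not given: they have to be found in the camera images.
- grinder: Compact coffee grinder without its hopper, fixed to the table: black body 150 x 150 mm with a flat steel deck 156 x 156 mm at 165 mm height. Origin at the centre of its underside, z up; its spout faces its own -x. Its own +x points from the collar's axis to the pointer.
- collar_axis (a point): Point on the collar's upright axis at its top face (199 mm above the table). The collar is a solid aluminium ring, 100 mm diameter over 40 upright half-round knurl ridges (96 mm between them), its rim 30 mm high (169 to 199 mm above the table), its top closed with a 6 mm dome at the centre. It stays at its height as it turns; a fingertip pushed on the rim with 3 to 10 N carries it by friction.
- pointer (a point): Apex of the fixed pointer, a small dark wedge 10 mm high standing on the deck on the grinder's +x side, 56 to 76 mm from the collar's axis. Its top is 24 mm below the collar's top face.
- index_bar (a point): Outer end of the index bar, a dark steel bar 17 x 6 mm, 2 mm high, lying radially on the collar's top face; this point is 47 mm from the axis and turns with the collar.
- collar (a joint): Turn of the collar, rad, positive anticlockwise seen from above (loosening), 0 when tight with the bar at the pointer. It counts on over whole turns: the bar is at the pointer at 0, 6.28, 12.57. Starts at 2.8 to 5.0; the job ends at 12.57. Stops at 0 and 20. It needs about 0.06 N m (1.2 N along the rim) and stays where it is left.
- dosing_cup: Loose steel cup, 58 mm diameter, 55 mm high, in front of the grinder's spout; origin at the centre of its underside. A bystander.
- tamper: Loose dark wooden tamper, 58 mm diameter, 83 mm high, beside the grinder; origin at the centre of its underside. A bystander.
- brush: Loose small brush, 150 mm long, lying beside the grinder. A bystander.
- bean_jar: Loose amber jar with a wooden lid, 64 mm diameter, 100 mm high, behind the grinder; origin at the centre of its underside. A bystander.
- mug: Loose white mug, 76 mm diameter, 85 mm high, behind the grinder; origin at the centre of its underside. A bystander.

How it is judged:
On the way, in this order (a step that is already met when the one before it is completed fails the run):
1. the index bar comes round past the pointer the first time (value of joint collar above 6.4 rad).
2. the index bar comes up to the pointer the second time (value of joint collar between 12.266 and 12.866 rad), for 0.2 s.
At the end, for the whole second after the job is handed in: The collar is at rest with its index bar within 0.3 rad (17 degrees) of the pointer, at the second time round (12.57 rad from tight) (all of step 2 and velocity of joint collar between -0.05 and 0.05 rad/s); the robot touches nothing.
It fails at once if one of the things around the grinder is lifted, or pushed more than 25 mm from its place (distance of any of dosing_cup, tamper, brush, bean_jar, mug from where it was at the start of the episode above 0.025 m).
It fails at once if one of the things around the grinder is knocked over (angle between any of dosing_cup, tamper, bean_jar, mug's own z axis and vertical above 0.6 rad).
It fails at once if the collar is turned a third of a turn or more past the second meeting (value of joint collar above 14.666 rad).
It also fails if it takes over 72 s, if anything falls off the work surface, if the arm or the gripper's body presses on something with over 40 N, if the wrist force passes 120 N, or if a joint passes its speed limit or range.

### The arm

A 7-joint arm with a two-finger parallel gripper is mounted at the origin on the work surface. World frame = base frame: x ahead of the robot, y to its left, z up, the work surface at z = 0. Lengths are in m, angles in rad, forces in N, time in s.
With the tool pointing down it reaches from about 0.35 to 0.9 m from the base axis. Payload 8.1 kg.
Tool frame: the origin (TCP) lies on the centre line of the jaws, within the pads' length; the fingertips stand 22 mm ahead of it and the grasp point (between the pads) lies 3 mm ahead of it (arm.finger_overhang is the distance from the TCP to the fingertips, in m); z points along the fingers, y is the direction in which the jaws open and shut (so a half turn about z gives the same grasp; the last joint's range is limited). The gripper opens to 92 mm and grips with 3 to 60 N. Pads are 19 mm wide; open, the fingers measure 130 mm over their backs; the gripper's body (75 mm by 190 mm) begins 47 mm behind the grasp point.
Start: joints at [-1.363, 0.434, 0.025, 1.573, -0.012, 1.134, -0.075], TCP at [0.191, 0.595, 0.249] pointing down, gripper open.
Joint ranges: [-2.62, 2.62], [-0.44, 2.09], [-1.27, 1.32], [0.08, 2.57], [-1.32, 4.46], [0.12, 2], [-2.74, 2.74]. Speed limits (rad/s): [2.22, 2.22, 3.01, 3.01, 3.14, 3.14, 3.14].

### API

Orientations are given as a rotation vector (axis times angle).
In Python, from cell import arm gives the robot as it stands. The module is installed in compiled form; this text tells all that it offers.
- The arm moves only by the tool step_arm, never from a script. Its argument "plan" is a list of rows, each an object of numbers: "wx", "wy", "wz": the turn, a rotation vector about the tool's x, y, z in units of 6 degrees (1.0 is 6 degrees); "tx", "ty", "tz": the shift along the tool's x, y, z in cm; "hand": the opening, from 0 (shut) to 1 (fully open). A call has exactly 10 rows; each row shifts and turns the commanded pose from where the row before left it, along the tool's axes as they then stand; what a row does not reach is not made up. A row lasts 1/12 s, in which the tool goes at most 41.7 mm and 7.16 degrees, less where a joint would pass 70% of its speed; a pose out of reach is approached as far as the arm can. A call is refused whole if a number of a shift passes 4.17 or a number of a turn 1, either way. A call with a gripper value outside its range is refused whole. The fingers move at their own pace and stop on an object; "force" is the grip in N (left out, the last holds). Time passes only in rows, so rows that do not move let the fingers close, or fill a call up. It gives the time, the measured TCP pose, the force and the opening at its end, in the units of the state.
- arm.observe(): the state, without advancing time (a new reading comes with each control period).
- arm.get_image(name): name is "scene" or "top" or "wrist"; returns (picture, depth): 384x512x3 uint8, red, green, blue; 384x512 float32, m along the optical axis (not along the pixel's ray), 0 where there is no reading.
- arm.calibration(name): a dict with "mtx" (3x3 intrinsics, pixels), "R" (3x3) and "t" (3): a world point X has camera coordinates R X + t. Camera axes: x right, y down, z forward; pixel columns grow to the right and rows downward; lengths in m; the calibration is good to about 2 mm. The wrist camera is an equidistant fisheye: a pixel r from the principal point sees the ray r / f radians off the axis. A picture is of the moment at which its call begins: read the wrist's pose just before it. calibration takes no time and is no camera call; for the wrist camera it gives the pose at the moment of the call.
- arm.sign_off(): hands the job in, once; it reports no verdict.
The state is a dict: "clock": time; "joints": joint angles; "dq": joint speeds; "joint_efforts": joint torques, N m; "position": TCP position; "ee_rot": TCP orientation; "force": force on the tool from outside, world axes, zero at the start; "ft_torque": the same for the moment, N m; "width": opening from 0.0 (shut) to 1.0 (fully open).
Only numpy, scipy, OpenCV 4.12 (cv2) and the standard library are available. Lean on these libraries where they do the work, as an engineer would, in place of code of your own. Each camera call takes 0.05 s, during which the arm holds its last target.

## Working session

There is one attempt and no reset: what is moved stays moved. The work goes in short steps, Python scripts to look and compute and a tool call to move; the robot and the scene stay as the last step left them, time stands still between calls to the robot, and variables do not carry over. Pictures are saved under pics/ and viewed, and the job is handed in when it is done.

Besides the shell and the picture viewer there is one more tool, called after "Call:" in YAML: its name, and indented under it one key for each argument. step_arm: Moves the arm, as the interface text tells. Its arguments: {"type":"object","properties":{"plan":{"type":"array"},"force":{"type":"number"}},"required":["plan"]}

```bash
mkdir -p pics; python3 - <<'E'
from cell import arm
import cv2,numpy as np
s=arm.observe();print(s, arm.finger_overhang)
for n in ["scene","top","wrist"]:
    p,d=arm.get_image(n);c=arm.calibration(n)
    cv2.imwrite(f"pics/{n}0.png",p[:,:,::-1]);np.savez(f"{n}0.npz",p=p,d=d,**c)
    print(n,c)
E
```

```text
{'clock': 0.0, 'joints': array([-1.36261548,  0.43520803,  0.02497997,  1.57406041, -0.01161419,
        1.13399747, -0.07508746]), 'dq': array([-7.97246907e-04,  5.56799333e-04,  1.25318081e-04,  1.32205383e-04,
        6.41323572e-04, -4.84272377e-04, -5.44678233e-05]), 'joint_efforts': array([-9.75532712e-04, -6.67847729e+01,  9.84297283e-01, -3.14459002e+01,
       -6.05623866e-02,  4.30508377e-02,  1.81289406e-04]), 'position': array([0.19103582, 0.59460702, 0.2479685 ]), 'ee_rot': array([-4.86301758e-01, -3.10361553e+00,  2.39415343e-03]), 'force': array([ 0.65263468,  0.2680165 , -0.5193656 ]), 'ft_torque': array([-0.01220501, -0.00492331,  0.01061511]), 'width': 1.0000296067836387} 0.022
scene {'mtx': array([[416.26181176,   0.        , 256.34277627],
       [  0.        , 416.26181176, 190.05224447],
       [  0.        ,   0.        ,   1.        ]]), 'R': array([[-4.16446164e-01,  9.09160139e-01, -6.59568033e-04],
       [ 7.28200846e-01,  3.33122165e-01, -5.98960058e-01],
       [-5.44330893e-01, -2.49914916e-01, -8.00778630e-01]]), 't': array([ 0.1877909 , -0.37711816,  1.2103414 ])}
top {'mtx': array([[484.78840451,   0.        , 257.25756979],
       [  0.        , 484.78840451, 195.69680241],
       [  0.        ,   0.        ,   1.        ]]), 'R': array([[-0.00789858, -0.99989951, -0.01177178],
       [-0.99846811,  0.00853088, -0.05466855],
       [ 0.05476348,  0.01132194, -0.99843516]]), 't': array([0.07242928, 0.60079471, 1.02661636])}
wrist {'mtx': array([[297.31863964,   0.        , 256.10428301],
       [  0.        , 297.31863964, 192.31238035],
       [  0.        ,   0.        ,   1.        ]]), 'R': array([[ 3.06492516e-01,  9.51873033e-01, -2.59524091e-04],
       [ 9.15547339e-01, -2.94721424e-01,  2.73701209e-01],
       [ 2.60452312e-01, -8.41249787e-02, -9.61814733e-01]]), 't': array([-0.62514248, -0.03309421,  0.38906582])}
```

View pics/scene0.png

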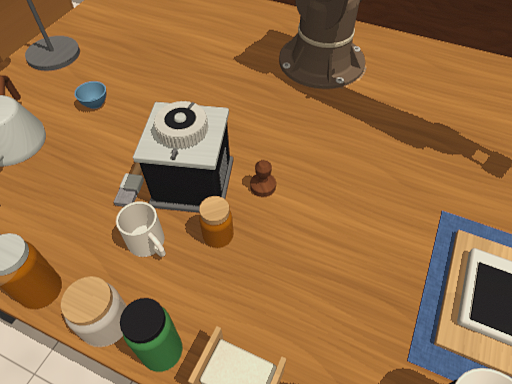

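View pics/top0.png

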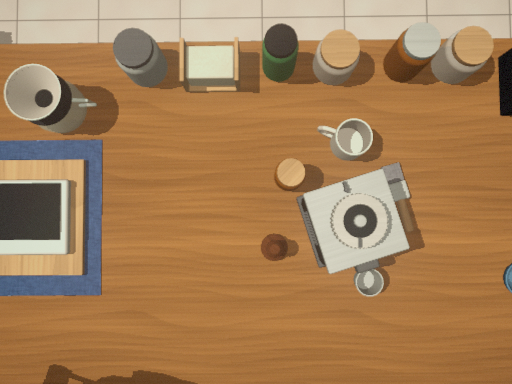

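View pics/wrist0.png

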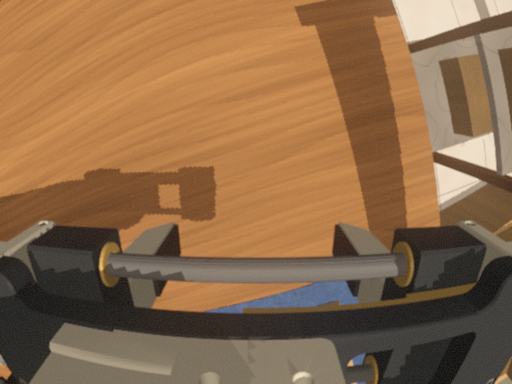

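```bash
cat > h.py <<'E'
import numpy as np,cv2
def ray(c,u,v,z):
    d=np.linalg.inv(c['mtx'])@np.array([u,v,1.]);R=c['R'];o=-R.T@c['t'];w=R.T@d
    return o+w*(z-o[2])/w[2]
def pts(c):
    d=c['d'];v,u=np.indices(d.shape);K=c['mtx']
    P=np.stack([(u-K[0,2])/K[0,0]*d,(v-K[1,2])/K[1,1]*d,d],-1)
    return (P-c['t'])@c['R']
E
python3 - <<'E'
from h import *
for n,(a,b,e,f) in {'top':(120,310,250,430),'scene':(80,280,100,300)}.items():
    c=dict(np.load(n+'0.npz'))
    cv2.imwrite(f'pics/{n}_z.png',cv2.resize(c['p'][a:b,e:f,::-1],None,fx=3,fy=3,interpolation=cv2.INTER_CUBIC)) 
    P=pts(c);ok=c['d']>0
    # grinder region
    for nm,lo,hi in [('coltop',.192,.208),('deck',.160,.168)]:
        m=(ok&(P[...,2]>lo)&(P[...,2]<hi)&(P[...,0]>.3)&(P[...,0]<.8)&(abs(P[...,1]+.15)<.25)).astype(np.uint8)
        k,l,st,ce=cv2.connectedComponentsWithStats(m)
        i=1+np.argmax(st[1:,4]);q=P[l==i]
        print(n,nm,len(q),q.mean(0),q.min(0),q.max(0))
        if nm=='coltop':
            r=cv2.minEnclosingCircle(np.float32(q[:,:2]));print(r)
        else:print(cv2.minAreaRect(np.float32(q[:,:2])))
    print(n,'heights')
    m=(ok&(P[...,2]>.02)&(P[...,0]>.3)&(P[...,0]<.8)&(P[...,1]>-.45)&(P[...,1]<.2)).astype(np.uint8)
    k,l,st,ce=cv2.connectedComponentsWithStats(m)
    for i in range(1,k):
        if st[i,4]>80: 
            q=P[l==i];print(st[i],q.mean(0).round(3),q.min(0).round(3),q.max(0).round(3))
E
```

```text
top coltop 2414 [ 0.54613736 -0.1150554   0.19949518] [ 0.49736551 -0.16578223  0.19215906] [ 0.59488258 -0.06647153  0.20790715]
((0.5463258028030396, -0.11584370583295822), 0.05007395148277283)
top deck 4474 [ 0.54490016 -0.11265067  0.16486789] [ 0.45016852 -0.21163689  0.16006619] [ 0.64296815 -0.0203374   0.16799771]
((0.5462438464164734, -0.11586743593215942), (0.15622952580451965, 0.15694153308868408), 17.363880157470703)
top heights
[317 118  56  42 864] [ 0.72  -0.122  0.061] [ 0.678 -0.166  0.02 ] [ 0.754 -0.061  0.09 ]
[275 158  31  33 794] [0.64  0.001 0.093] [ 0.612 -0.031  0.02 ] [0.672 0.03  0.106]
[ 301  168  109  128 8160] [ 0.54  -0.115  0.164] [ 0.394 -0.257  0.02 ] [ 0.658 -0.019  0.209]
[262 234  26  26 425] [0.494 0.033 0.054] [0.466 0.005 0.02 ] [0.519 0.058 0.087]
scene coltop 1556 [ 0.55052248 -0.11157398  0.19703362] [ 0.49633907 -0.16224291  0.19200373] [ 0.59685326 -0.0634749   0.20437517]
((0.547302782535553, -0.11435104161500931), 0.051391761749982834)
scene deck 2607 [ 0.56597261 -0.09973244  0.16271952] [ 0.45143399 -0.20885227  0.16006096] [ 0.64380615 -0.01728005  0.16779054]
((0.5472761988639832, -0.11359188705682755), (0.15823742747306824, 0.15609818696975708), 17.443466186523438)
scene heights
[ 133  102  100  142 9355] [ 0.59  -0.08   0.133] [ 0.451 -0.209  0.02 ] [0.677 0.034 0.204]
[253 160  21  31 436] [0.499 0.038 0.052] [0.475 0.015 0.02 ] [0.52  0.056 0.083]
[ 116  202   50   55 1647] [ 0.72  -0.123  0.057] [ 0.68  -0.166  0.02 ] [ 0.755 -0.058  0.085]
```

View pics/top_z.png

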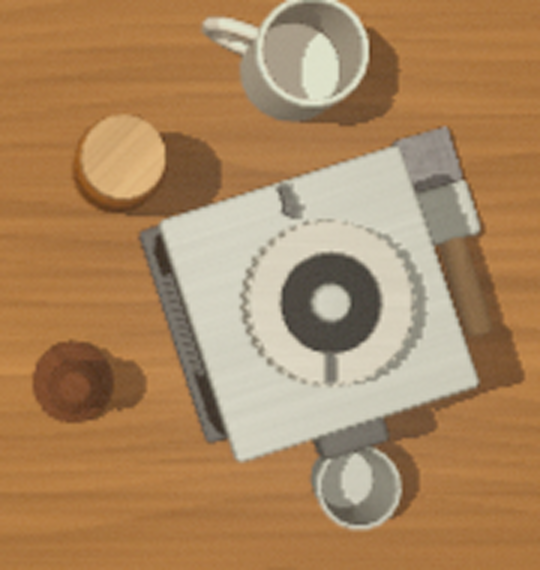

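View pics/scene_z.png

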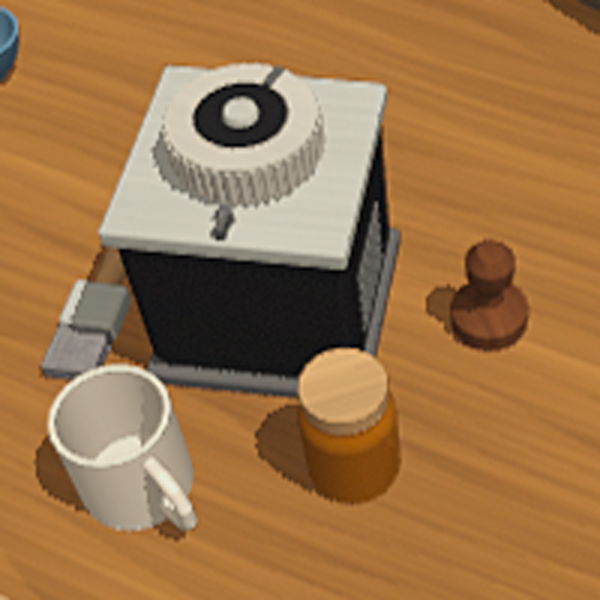

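Top view: the collar axis is at about (0.546, -0.1155). The grinder yaw is about 17.4° and the bar points along world -x (zoom pixel 332,368), so the collar starts near 2.84 rad. The two views agree to 1–2 mm, and the ring radius (50 mm), height (199 mm) and deck (156 mm) all match the given sizes.

Plan: shut the hand and use the tool's +x face as the fingertip. Each stroke orbits from 158° to 348°, which keeps clear of the pointer.

Call:
step_arm:
  plan:
    - {"tx":-2.35,"ty":-2.8,"hand":0}
    - {"tx":-2.35,"ty":-2.8,"hand":0}
    - {"tx":-2.35,"ty":-2.8,"hand":0}
    - {"tx":-2.35,"ty":-2.8,"hand":0}
    - {"tx":-2.35,"ty":-2.8,"hand":0}
    - {"tx":-2.35,"ty":-2.8,"hand":0}
    - {"tx":-2.35,"ty":-2.8,"hand":0}
    - {"tx":-2.35,"ty":-2.8,"hand":0}
    - {"tx":-2.35,"ty":-2.8,"hand":0}
    - {"tx":-2.35,"ty":-2.8,"hand":0}
  force: 20

```text
invalid input at $.plan[0]: expected keys wx, wy, wz, tx, ty, tz, hand
```

Call:
step_arm:
  plan:
    - {"wx":0,"wy":0,"wz":0,"tx":-2.35,"ty":-2.8,"tz":0,"hand":0}
    - {"wx":0,"wy":0,"wz":0,"tx":-2.35,"ty":-2.8,"tz":0,"hand":0}
    - {"wx":0,"wy":0,"wz":0,"tx":-2.35,"ty":-2.8,"tz":0,"hand":0}
    - {"wx":0,"wy":0,"wz":0,"tx":-2.35,"ty":-2.8,"tz":0,"hand":0}
    - {"wx":0,"wy":0,"wz":0,"tx":-2.35,"ty":-2.8,"tz":0,"hand":0}
    - {"wx":0,"wy":0,"wz":0,"tx":-2.35,"ty":-2.8,"tz":0,"hand":0}
    - {"wx":0,"wy":0,"wz":0,"tx":-2.35,"ty":-2.8,"tz":0,"hand":0}
    - {"wx":0,"wy":0,"wz":0,"tx":-2.35,"ty":-2.8,"tz":0,"hand":0}
    - {"wx":0,"wy":0,"wz":0,"tx":-2.35,"ty":-2.8,"tz":0,"hand":0}
    - {"wx":0,"wy":0,"wz":0,"tx":-2.35,"ty":-2.8,"tz":0,"hand":0}
  force: 20

```text
clock: 0.98
position: [0.3294, 0.2548, 0.2487]
ee_rot: [-0.486, -3.104, -0.0]
force: [0.7, -0.1, -0.3]
width: 0.328
```

Call:
step_arm:
  plan:
    - {"wx":0,"wy":0,"wz":0,"tx":-2.35,"ty":-2.8,"tz":0,"hand":0}
    - {"wx":0,"wy":0,"wz":0,"tx":-2.35,"ty":-2.8,"tz":0,"hand":0}
    - {"wx":0,"wy":0,"wz":0,"tx":-2.35,"ty":-2.8,"tz":0,"hand":0}
    - {"wx":0,"wy":0,"wz":0,"tx":-2.35,"ty":-2.8,"tz":0,"hand":0}
    - {"wx":0,"wy":0,"wz":0,"tx":-2.35,"ty":-2.8,"tz":0,"hand":0}
    - {"wx":0,"wy":0,"wz":0,"tx":-2.35,"ty":-2.8,"tz":0,"hand":0}
    - {"wx":0,"wy":0,"wz":0,"tx":-2.35,"ty":-2.8,"tz":0,"hand":0}
    - {"wx":0,"wy":0,"wz":0,"tx":-2.35,"ty":-2.8,"tz":0,"hand":0}
    - {"wx":0,"wy":0,"wz":0,"tx":-2.35,"ty":-2.8,"tz":0,"hand":0}
    - {"wx":0,"wy":0,"wz":0,"tx":-2.35,"ty":-2.8,"tz":0,"hand":0}

```text
clock: 1.82
position: [0.4675, -0.0836, 0.2488]
ee_rot: [0.486, 3.104, 0.0]
force: [0.6, 0.4, 0.9]
width: 0.006
```

Call:
step_arm:
  plan:
    - {"wx":0,"wy":0,"wz":1,"tx":0,"ty":0,"tz":0,"hand":0}
    - {"wx":0,"wy":0,"wz":1,"tx":0,"ty":0,"tz":0,"hand":0}
    - {"wx":0,"wy":0,"wz":1,"tx":0,"ty":0,"tz":0,"hand":0}
    - {"wx":0,"wy":0,"wz":1,"tx":0,"ty":0,"tz":0,"hand":0}
    - {"wx":0,"wy":0,"wz":1,"tx":0,"ty":0,"tz":0,"hand":0}
    - {"wx":0,"wy":0,"wz":1,"tx":0,"ty":0,"tz":0,"hand":0}
    - {"wx":0,"wy":0,"wz":1,"tx":0,"ty":0,"tz":0,"hand":0}
    - {"wx":0,"wy":0,"wz":1,"tx":0,"ty":0,"tz":0,"hand":0}
    - {"wx":0,"wy":0,"wz":1,"tx":0,"ty":0,"tz":0,"hand":0}
    - {"wx":0,"wy":0,"wz":1,"tx":0,"ty":0,"tz":0,"hand":0}

```text
clock: 2.65
position: [0.4672, -0.0818, 0.2486]
ee_rot: [-1.979, -2.44, 0.0]
force: [0.3, 0.8, 0.9]
width: 0.006
```

```bash
cat > st.py <<'E'
from cell import arm
import numpy as np
from scipy.spatial.transform import Rotation as Ro
A=np.array([0.5463,-0.1155])
s=arm.observe();R=Ro.from_rotvec(s['ee_rot']).as_matrix()
p=s['position'];h=np.degrees(np.arctan2(R[1,0],R[0,0]));r=p[:2]-A
print('t',s['clock'],'pos',p.round(4),'heading',h.round(1),'tilt',R[:,2].round(3),'w',round(s['width'],2))
print('R',np.hypot(*r).round(4),'posang',np.degrees(np.arctan2(r[1],r[0])).round(1),'tool-frame vec to axis',(R.T@np.r_[-r,0]).round(4),'F tool',(R.T@s['force']).round(2))
print('j',s['joints'].round(2))
E
python3 st.py
```

```text
t 2.65 pos [ 0.4672 -0.0818  0.2486] heading 101.9 tilt [-0.  0. -1.] w 0.01
R 0.086 posang 156.9 tool-frame vec to axis [-0.0493  0.0705 -0.    ] F tool [ 0.72  0.47 -0.91]
j [-0.53  0.21  0.72  1.97 -0.16  1.02  0.46]
```

Call:
step_arm:
  plan:
    - {"wx":0,"wy":0,"wz":1,"tx":0,"ty":0,"tz":0,"hand":0}
    - {"wx":0,"wy":0,"wz":1,"tx":0,"ty":0,"tz":0,"hand":0}
    - {"wx":0,"wy":0,"wz":1,"tx":0,"ty":0,"tz":0,"hand":0}
    - {"wx":0,"wy":0,"wz":1,"tx":0,"ty":0,"tz":0,"hand":0}
    - {"wx":0,"wy":0,"wz":1,"tx":0,"ty":0,"tz":0,"hand":0}
    - {"wx":0,"wy":0,"wz":1,"tx":0,"ty":0,"tz":0,"hand":0}
    - {"wx":0,"wy":0,"wz":1,"tx":0,"ty":0,"tz":0,"hand":0}
    - {"wx":0,"wy":0,"wz":1,"tx":0,"ty":0,"tz":0,"hand":0}
    - {"wx":0,"wy":0,"wz":1,"tx":0,"ty":0,"tz":0,"hand":0}
    - {"wx":0,"wy":0,"wz":1,"tx":0,"ty":0,"tz":0,"hand":0}

```text
clock: 3.48
position: [0.4671, -0.0818, 0.2486]
ee_rot: [-2.934, -1.123, 0.0]
force: [0.2, 0.0, -0.0]
width: 0.005
```

Call:
step_arm:
  plan:
    - {"wx":0,"wy":0,"wz":1,"tx":0,"ty":0,"tz":0,"hand":0}
    - {"wx":0,"wy":0,"wz":1,"tx":0,"ty":0,"tz":0,"hand":0}
    - {"wx":0,"wy":0,"wz":1,"tx":0,"ty":0,"tz":0,"hand":0}
    - {"wx":0,"wy":0,"wz":1,"tx":0,"ty":0,"tz":0,"hand":0}
    - {"wx":0,"wy":0,"wz":1,"tx":0,"ty":0,"tz":0,"hand":0}
    - {"wx":0,"wy":0,"wz":1,"tx":0,"ty":0,"tz":0,"hand":0}
    - {"wx":0,"wy":0,"wz":1,"tx":0,"ty":0,"tz":0,"hand":0}
    - {"wx":0,"wy":0,"wz":1,"tx":0,"ty":0,"tz":0,"hand":0}
    - {"wx":0,"wy":0,"wz":1,"tx":0,"ty":0,"tz":0,"hand":0}
    - {"wx":0,"wy":0,"wz":1,"tx":0,"ty":0,"tz":0,"hand":0}

```text
clock: 4.32
position: [0.4672, -0.0817, 0.2486]
ee_rot: [-3.102, 0.494, 0.0]
force: [-0.0, -0.7, -0.5]
width: 0.008
```

```bash
python3 st.py; python3 - <<'E'
from cell import arm
import cv2
p,d=arm.get_image("wrist");cv2.imwrite("pics/w1.png",p[:,:,::-1])
p,d=arm.get_image("scene");cv2.imwrite("pics/s1.png",p[:,:,::-1])
E
```

```text
t 4.3167 pos [ 0.4672 -0.0817  0.2486] heading -18.1 tilt [-0.  0. -1.] w 0.01
R 0.086 posang 156.9 tool-frame vec to axis [ 0.0857  0.0076 -0.    ] F tool [0.19 0.68 0.47]
j [-0.87  0.34  1.22  1.98 -0.36  1.07 -1.37]
```

View pics/w1.png

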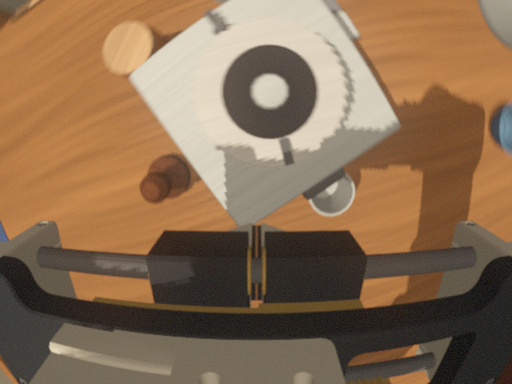

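View pics/s1.png

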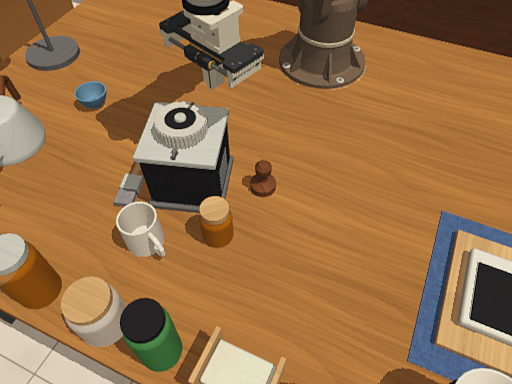

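Call:
step_arm:
  plan:
    - {"wx":0,"wy":0,"wz":0,"tx":0,"ty":0.38,"tz":1.09,"hand":0}
    - {"wx":0,"wy":0,"wz":0,"tx":0,"ty":0.38,"tz":1.09,"hand":0}
    - {"wx":0,"wy":0,"wz":0,"tx":0,"ty":0,"tz":1.09,"hand":0}
    - {"wx":0,"wy":0,"wz":0,"tx":0,"ty":0,"tz":1.09,"hand":0}
    - {"wx":0,"wy":0,"wz":0,"tx":0.5,"ty":0,"tz":0,"hand":0}
    - {"wx":0,"wy":0,"wz":0,"tx":0.5,"ty":0,"tz":0,"hand":0}
    - {"wx":0,"wy":0,"wz":0,"tx":0.4,"ty":0,"tz":0,"hand":0}
    - {"wx":0,"wy":0,"wz":0,"tx":0.4,"ty":0,"tz":0,"hand":0}
    - {"wx":0,"wy":0,"wz":0,"tx":0,"ty":0,"tz":0,"hand":0}
    - {"wx":0,"wy":0,"wz":0,"tx":0,"ty":0,"tz":0,"hand":0}

```text
clock: 5.25
position: [0.4826, -0.0948, 0.2054]
ee_rot: [3.103, -0.486, 0.001]
force: [-0.0, -0.1, 1.1]
width: 0.008
```

```bash
python3 st.py
```

```text
t 5.25 pos [ 0.4826 -0.0948  0.2054] heading -17.8 tilt [ 0. -0. -1.] w 0.01
R 0.067 posang 162.0 tool-frame vec to axis [0.067  0.0002 0.    ] F tool [ 0.    0.12 -1.12]
j [-0.73  0.42  1.12  2.   -0.46  0.99 -1.27]
```

No contact yet at R = 67 mm. I'll creep in slowly.

Call:
step_arm:
  plan:
    - {"wx":0,"wy":0,"wz":0,"tx":0.1,"ty":0,"tz":0,"hand":0}
    - {"wx":0,"wy":0,"wz":0,"tx":0.1,"ty":0,"tz":0,"hand":0}
    - {"wx":0,"wy":0,"wz":0,"tx":0.1,"ty":0,"tz":0,"hand":0}
    - {"wx":0,"wy":0,"wz":0,"tx":0.1,"ty":0,"tz":0,"hand":0}
    - {"wx":0,"wy":0,"wz":0,"tx":0.1,"ty":0,"tz":0,"hand":0}
    - {"wx":0,"wy":0,"wz":0,"tx":0.1,"ty":0,"tz":0,"hand":0}
    - {"wx":0,"wy":0,"wz":0,"tx":0.1,"ty":0,"tz":0,"hand":0}
    - {"wx":0,"wy":0,"wz":0,"tx":0,"ty":0,"tz":0,"hand":0}
    - {"wx":0,"wy":0,"wz":0,"tx":0,"ty":0,"tz":0,"hand":0}
    - {"wx":0,"wy":0,"wz":0,"tx":0,"ty":0,"tz":0,"hand":0}

```text
clock: 6.08
position: [0.4887, -0.0968, 0.2051]
ee_rot: [-3.104, 0.486, 0.0]
force: [-1.0, 0.3, 0.1]
width: 0.008
```

```bash
python3 st.py
```

```text
t 6.0833 pos [ 0.4887 -0.0968  0.2051] heading -17.8 tilt [-0.  0. -1.] w 0.01
R 0.0606 posang 162.0 tool-frame vec to axis [ 0.0606  0.0002 -0.    ] F tool [-1.07 -0.02 -0.12]
j [-0.72  0.43  1.11  1.99 -0.46  1.   -1.26]
```

Call:
step_arm:
  plan:
    - {"wx":0,"wy":0,"wz":0,"tx":0.05,"ty":0,"tz":0,"hand":0}
    - {"wx":0,"wy":0,"wz":0,"tx":0.05,"ty":0,"tz":0,"hand":0}
    - {"wx":0,"wy":0,"wz":0,"tx":0.05,"ty":0,"tz":0,"hand":0}
    - {"wx":0,"wy":0,"wz":0,"tx":0,"ty":0,"tz":0,"hand":0}
    - {"wx":0,"wy":0,"wz":0,"tx":0,"ty":0,"tz":0,"hand":0}
    - {"wx":0,"wy":0,"wz":0,"tx":0,"ty":0,"tz":0,"hand":0}
    - {"wx":0,"wy":0,"wz":0,"tx":0,"ty":0,"tz":0,"hand":0}
    - {"wx":0,"wy":0,"wz":0,"tx":0,"ty":0,"tz":0,"hand":0}
    - {"wx":0,"wy":0,"wz":0,"tx":0,"ty":0,"tz":0,"hand":0}
    - {"wx":0,"wy":0,"wz":0,"tx":0,"ty":0,"tz":0,"hand":0}

```text
clock: 6.92
position: [0.489, -0.0968, 0.2049]
ee_rot: [-3.103, 0.486, 0.004]
force: [-6.4, 1.2, 4.8]
width: 0.007
```

```bash
python3 st.py
```

```text
t 6.9167 pos [ 0.489  -0.0968  0.2049] heading -17.8 tilt [-0.002  0.001 -1.   ] w 0.01
R 0.0602 posang 161.9 tool-frame vec to axis [ 0.0602  0.0003 -0.0002] F tool [-6.52  0.8  -4.76]
j [-0.71  0.44  1.11  1.99 -0.47  1.   -1.26]
```

Call:
step_arm:
  plan:
    - {"wx":0,"wy":0,"wz":-0.333,"tx":0.004,"ty":0.21,"tz":0,"hand":0}
    - {"wx":0,"wy":0,"wz":-0.333,"tx":0.004,"ty":0.21,"tz":0,"hand":0}
    - {"wx":0,"wy":0,"wz":-0.333,"tx":0.004,"ty":0.21,"tz":0,"hand":0}
    - {"wx":0,"wy":0,"wz":-0.333,"tx":0.004,"ty":0.21,"tz":0,"hand":0}
    - {"wx":0,"wy":0,"wz":-0.333,"tx":0.004,"ty":0.21,"tz":0,"hand":0}
    - {"wx":0,"wy":0,"wz":-0.333,"tx":0.004,"ty":0.21,"tz":0,"hand":0}
    - {"wx":0,"wy":0,"wz":-0.333,"tx":0.004,"ty":0.21,"tz":0,"hand":0}
    - {"wx":0,"wy":0,"wz":-0.333,"tx":0.004,"ty":0.21,"tz":0,"hand":0}
    - {"wx":0,"wy":0,"wz":-0.333,"tx":0.004,"ty":0.21,"tz":0,"hand":0}
    - {"wx":0,"wy":0,"wz":-0.333,"tx":0.004,"ty":0.21,"tz":0,"hand":0}

```text
clock: 7.75
position: [0.4862, -0.1177, 0.2047]
ee_rot: [-3.14, -0.062, 0.004]
force: [-4.8, 1.6, 0.8]
width: 0.008
```

```bash
python3 st.py;  cat > bar.py <<'E'
# bar angle from wrist picture: rectify plane z=.200 about the axis, dark pixels at r 31..46mm
from cell import arm
import numpy as np,cv2,sys
from h import *
def bar(cam,tag,A=(0.5463,-0.1155)):
    c=arm.calibration(cam);p,d=arm.get_image(cam)
    th=np.radians(np.arange(0,360,1.));rr=np.arange(.034,.0465,.001)
    X=np.stack([A[0]+rr[:,None]*np.cos(th),A[1]+rr[:,None]*np.sin(th),np.full((len(rr),360),.200)],-1)
    q=X@c['R'].T+c['t'];K=c['mtx']
    if cam=='wrist':
        rho=np.hypot(q[...,0],q[...,1]);a=np.arctan2(rho,q[...,2]);u=K[0,2]+K[0,0]*a*q[...,0]/rho;v=K[1,2]+K[1,1]*a*q[...,1]/rho
    else: u=K[0,2]+K[0,0]*q[...,0]/q[...,2];v=K[1,2]+K[1,1]*q[...,1]/q[...,2]
    g=cv2.remap(p,u.astype(np.float32),v.astype(np.float32),cv2.INTER_LINEAR)
    cv2.imwrite(f'pics/{tag}.png',p[:,:,::-1]);cv2.imwrite(f'pics/{tag}_r.png',cv2.resize(g[::-1,:,::-1],None,fx=2,fy=6))
    b=g.max(2).mean(0)
    print(cam,'darkness idx',[(int(i),int(b[i])) for i in np.argsort(b)[:8]],'median',np.median(b))
    dk=np.clip(120-b,0,None)
    if dk.sum()>0:print('bar',np.degrees(np.angle((dk*np.exp(1j*th)).sum()))%360)
bar(sys.argv[1],sys.argv[2])
E
python3 bar.py wrist w2
```

```text
t 7.75 pos [ 0.4862 -0.1177  0.2047] heading 2.3 tilt [-0.002  0.001 -1.   ] w 0.01
R 0.0601 posang -177.9 tool-frame vec to axis [ 0.0601  0.0002 -0.0001] F tool [-4.73 -1.76 -0.75]
j [-0.61  0.4   1.    1.98 -0.4   0.98 -0.95]
wrist darkness idx [(196, 78), (195, 78), (197, 79), (194, 79), (199, 80), (198, 80), (200, 89), (193, 97)] median 221.15384615384616
bar 196.58363572314698
```

View pics/w2.png

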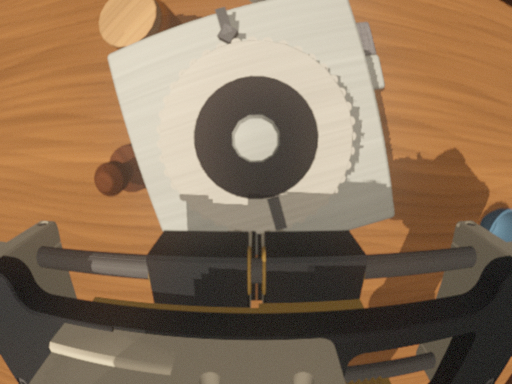

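View pics/w2_r.png

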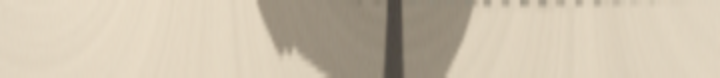

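The collar follows the finger: the bar moved from about 180° to 196.6° (dark bar at 277,212 in the wrist image). Contact force is 4.7 N. I'll go faster, with slightly more pressure.

Call:
step_arm:
  plan:
    - {"wx":0,"wy":0,"wz":-0.667,"tx":0.02,"ty":0.42,"tz":0,"hand":0}
    - {"wx":0,"wy":0,"wz":-0.667,"tx":0.02,"ty":0.42,"tz":0,"hand":0}
    - {"wx":0,"wy":0,"wz":-0.667,"tx":0.02,"ty":0.42,"tz":0,"hand":0}
    - {"wx":0,"wy":0,"wz":-0.667,"tx":0.02,"ty":0.42,"tz":0,"hand":0}
    - {"wx":0,"wy":0,"wz":-0.667,"tx":0.02,"ty":0.42,"tz":0,"hand":0}
    - {"wx":0,"wy":0,"wz":-0.667,"tx":0.015,"ty":0.42,"tz":0,"hand":0}
    - {"wx":0,"wy":0,"wz":-0.667,"tx":0.015,"ty":0.42,"tz":0,"hand":0}
    - {"wx":0,"wy":0,"wz":-0.667,"tx":0.015,"ty":0.42,"tz":0,"hand":0}
    - {"wx":0,"wy":0,"wz":-0.667,"tx":0.015,"ty":0.42,"tz":0,"hand":0}
    - {"wx":0,"wy":0,"wz":-0.667,"tx":0.015,"ty":0.42,"tz":0,"hand":0}

```text
clock: 8.63
position: [0.5025, -0.1565, 0.2047]
ee_rot: [-2.929, -1.133, 0.002]
force: [-3.0, 0.3, -2.3]
width: 0.002
```

```bash
python3 st.py; python3 bar.py wrist w3
```

```text
t 8.6333 pos [ 0.5025 -0.1565  0.2047] heading 42.3 tilt [-0.002 -0.    -1.   ] w 0.0
R 0.06 posang -136.9 tool-frame vec to axis [ 0.06   -0.0008 -0.0001] F tool [-2.   -2.18  2.32]
j [-0.38  0.38  0.78  1.91 -0.32  0.98 -0.28]
wrist darkness idx [(237, 112), (236, 113), (238, 114), (240, 115), (239, 116), (235, 117), (241, 117), (242, 145)] median 215.0
bar 237.68327883438758
```

Call:
step_arm:
  plan:
    - {"wx":0,"wy":0,"wz":-0.667,"tx":0.045,"ty":0.42,"tz":0,"hand":0}
    - {"wx":0,"wy":0,"wz":-0.667,"tx":0.035,"ty":0.42,"tz":0,"hand":0}
    - {"wx":0,"wy":0,"wz":-0.667,"tx":0.025,"ty":0.42,"tz":0,"hand":0}
    - {"wx":0,"wy":0,"wz":-0.667,"tx":0.025,"ty":0.42,"tz":0,"hand":0}
    - {"wx":0,"wy":0,"wz":-0.667,"tx":0.02,"ty":0.42,"tz":0,"hand":0}
    - {"wx":0,"wy":0,"wz":-0.667,"tx":0.02,"ty":0.42,"tz":0,"hand":0}
    - {"wx":0,"wy":0,"wz":-0.667,"tx":0.02,"ty":0.42,"tz":0,"hand":0}
    - {"wx":0,"wy":0,"wz":-0.667,"tx":0.02,"ty":0.42,"tz":0,"hand":0}
    - {"wx":0,"wy":0,"wz":-0.667,"tx":0.02,"ty":0.42,"tz":0,"hand":0}
    - {"wx":0,"wy":0,"wz":-0.667,"tx":0.02,"ty":0.42,"tz":0,"hand":0}

```text
clock: 9.52
position: [0.5401, -0.1753, 0.205]
ee_rot: [2.367, 2.065, -0.002]
force: [-1.4, -2.5, -1.3]
width: 0.005
```

```bash
python3 st.py; python3 bar.py wrist w4
```

```text
t 9.5167 pos [ 0.5401 -0.1753  0.205 ] heading 82.2 tilt [-0.    -0.001 -1.   ] w 0.0
R 0.0601 posang -95.9 tool-frame vec to axis [ 0.0601 -0.002  -0.0001] F tool [-2.63 -1.1   1.27]
j [-0.2   0.42  0.58  1.81 -0.27  1.    0.35]
wrist darkness idx [(279, 115), (278, 116), (277, 116), (282, 116), (280, 116), (281, 117), (283, 127), (276, 132)] median 209.34615384615387
bar 279.364540031572
```

Call:
step_arm:
  plan:
    - {"wx":0,"wy":0,"wz":-0.667,"tx":0.045,"ty":0.41,"tz":0,"hand":0}
    - {"wx":0,"wy":0,"wz":-0.667,"tx":0.035,"ty":0.41,"tz":0,"hand":0}
    - {"wx":0,"wy":0,"wz":-0.667,"tx":0.025,"ty":0.41,"tz":0,"hand":0}
    - {"wx":0,"wy":0,"wz":-0.667,"tx":0.025,"ty":0.41,"tz":0,"hand":0}
    - {"wx":0,"wy":0,"wz":-0.667,"tx":0.02,"ty":0.41,"tz":0,"hand":0}
    - {"wx":0,"wy":0,"wz":-0.667,"tx":0.02,"ty":0.41,"tz":0,"hand":0}
    - {"wx":0,"wy":0,"wz":-0.667,"tx":0.02,"ty":0.41,"tz":0,"hand":0}
    - {"wx":0,"wy":0,"wz":-0.667,"tx":0.02,"ty":0.41,"tz":0,"hand":0}
    - {"wx":0,"wy":0,"wz":-0.667,"tx":0.02,"ty":0.41,"tz":0,"hand":0}
    - {"wx":0,"wy":0,"wz":-0.667,"tx":0.02,"ty":0.41,"tz":0,"hand":0}

```text
clock: 10.4
position: [0.5799, -0.1654, 0.2052]
ee_rot: [1.518, 2.749, -0.001]
force: [-0.9, -0.4, 0.5]
width: 0.008
```

```bash
python3 st.py; python3 bar.py wrist w5
```

```text
t 10.4 pos [ 0.5799 -0.1654  0.2052] heading 122.2 tilt [ 0.001 -0.001 -1.   ] w 0.01
R 0.0602 posang -56.0 tool-frame vec to axis [ 0.0602 -0.0019 -0.0001] F tool [ 0.18 -0.96 -0.47]
j [-0.09  0.45  0.4   1.71 -0.2   1.02  0.94]
wrist darkness idx [(315, 114), (316, 114), (317, 116), (318, 118), (319, 119), (320, 120), (314, 132), (321, 139)] median 212.69230769230768
bar 316.22267663346435
```

Call:
step_arm:
  plan:
    - {"wx":0,"wy":0,"wz":0,"tx":0.06,"ty":0,"tz":0,"hand":0}
    - {"wx":0,"wy":0,"wz":-0.667,"tx":0.06,"ty":0.41,"tz":0,"hand":0}
    - {"wx":0,"wy":0,"wz":-0.667,"tx":0.04,"ty":0.41,"tz":0,"hand":0}
    - {"wx":0,"wy":0,"wz":-0.667,"tx":0.025,"ty":0.41,"tz":0,"hand":0}
    - {"wx":0,"wy":0,"wz":-0.667,"tx":0.025,"ty":0.41,"tz":0,"hand":0}
    - {"wx":0,"wy":0,"wz":-0.667,"tx":0.025,"ty":0.41,"tz":0,"hand":0}
    - {"wx":0,"wy":0,"wz":-0.667,"tx":0.025,"ty":0.41,"tz":0,"hand":0}
    - {"wx":0,"wy":0,"wz":-0.667,"tx":0.025,"ty":0.41,"tz":0,"hand":0}
    - {"wx":0,"wy":0,"wz":-0.667,"tx":0.025,"ty":0.41,"tz":0,"hand":0}
    - {"wx":0,"wy":0,"wz":-0.667,"tx":0.025,"ty":0.41,"tz":0,"hand":0}

```text
clock: 11.28
position: [0.6029, -0.1363, 0.2054]
ee_rot: [0.595, 3.081, -0.001]
force: [5.4, -4.5, -3.5]
width: 0.001
```

```bash
python3 st.py; python3 bar.py wrist w6
```

```text
t 11.2833 pos [ 0.6029 -0.1363  0.2054] heading 158.1 tilt [ 0.003 -0.002 -1.   ] w 0.0
R 0.0603 posang -20.2 tool-frame vec to axis [ 0.0603 -0.0018 -0.0002] F tool [-6.71 -2.2   3.51]
j [-0.03  0.46  0.24  1.66 -0.12  1.03  1.44]
wrist darkness idx [(350, 89), (351, 92), (352, 96), (353, 99), (354, 100), (355, 101), (356, 106), (349, 114)] median 219.34615384615387
bar 352.3990144374739
```

Call:
step_arm:
  plan:
    - {"wx":0,"wy":0,"wz":-0.667,"tx":0.02,"ty":0.41,"tz":0,"hand":0}
    - {"wx":0,"wy":0,"wz":-0.667,"tx":0.02,"ty":0.41,"tz":0,"hand":0}
    - {"wx":0,"wy":0,"wz":-0.667,"tx":0.02,"ty":0.41,"tz":0,"hand":0}
    - {"wx":0,"wy":0,"wz":-0.667,"tx":0.02,"ty":0.41,"tz":0,"hand":0}
    - {"wx":0,"wy":0,"wz":-0.667,"tx":0.02,"ty":0.41,"tz":0,"hand":0}
    - {"wx":0,"wy":0,"wz":-0.667,"tx":0.02,"ty":0.41,"tz":0,"hand":0}
    - {"wx":0,"wy":0,"wz":-0.667,"tx":0.02,"ty":0.41,"tz":0,"hand":0}
    - {"wx":0,"wy":0,"wz":-0.667,"tx":0.02,"ty":0.41,"tz":0,"hand":0}
    - {"wx":0,"wy":0,"wz":-0.667,"tx":0.02,"ty":0.41,"tz":0,"hand":0}
    - {"wx":0,"wy":0,"wz":-0.667,"tx":0.02,"ty":0.41,"tz":0,"hand":0}

```text
clock: 12.17
position: [0.6033, -0.0946, 0.2054]
ee_rot: [-0.497, 3.099, -0.0]
force: [5.2, 0.0, -2.0]
width: 0.002
```

```bash
python3 st.py; python3 bar.py wrist w7
```

```text
t 12.1667 pos [ 0.6033 -0.0946  0.2054] heading -161.8 tilt [ 0.003  0.    -1.   ] w 0.0
R 0.0607 posang 20.2 tool-frame vec to axis [ 0.0607 -0.0021 -0.0002] F tool [-4.98 -1.64  2.05]
j [ 0.03  0.45  0.06  1.67 -0.03  1.02  1.98]
wrist darkness idx [(31, 85), (32, 89), (30, 92), (33, 97), (34, 107), (35, 116), (36, 123), (29, 127)] median 221.34615384615387
bar 31.745553475447686
```

View pics/w7.png

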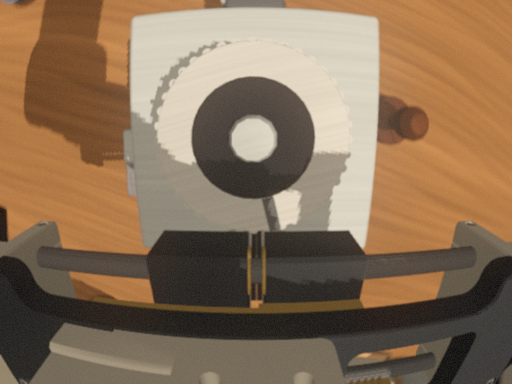

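Call:
step_arm:
  plan:
    - {"wx":0,"wy":0,"wz":-0.667,"tx":0.022,"ty":0.41,"tz":0,"hand":0}
    - {"wx":0,"wy":0,"wz":-0.667,"tx":0.022,"ty":0.41,"tz":0,"hand":0}
    - {"wx":0,"wy":0,"wz":-0.667,"tx":0.022,"ty":0.41,"tz":0,"hand":0}
    - {"wx":0,"wy":0,"wz":-0.667,"tx":0.022,"ty":0.41,"tz":0,"hand":0}
    - {"wx":0,"wy":0,"wz":-0.667,"tx":0.022,"ty":0.41,"tz":0,"hand":0}
    - {"wx":0,"wy":0,"wz":-0.667,"tx":0.022,"ty":0.41,"tz":0,"hand":0}
    - {"wx":0,"wy":0,"wz":-0.667,"tx":0.022,"ty":0.41,"tz":0,"hand":0}
    - {"wx":0,"wy":0,"wz":-0.667,"tx":0.022,"ty":0.41,"tz":0,"hand":0}
    - {"wx":0,"wy":0,"wz":-0.667,"tx":0.022,"ty":0.41,"tz":0,"hand":0}
    - {"wx":0,"wy":0,"wz":-0.667,"tx":0.022,"ty":0.41,"tz":0,"hand":0}

```text
clock: 13.05
position: [0.577, -0.063, 0.2053]
ee_rot: [-1.527, 2.744, 0.001]
force: [3.3, 1.4, -0.7]
width: 0.005
```

```bash
python3 st.py; python3 bar.py wrist w8
```

```text
t 13.05 pos [ 0.577  -0.063   0.2053] heading -121.8 tilt [ 0.001  0.001 -1.   ] w 0.0
R 0.0608 posang 59.7 tool-frame vec to axis [ 0.0608 -0.0016 -0.0001] F tool [-2.92 -2.1   0.71]
j [ 0.1   0.41 -0.11  1.73  0.05  1.    2.55]
wrist darkness idx [(71, 85), (70, 85), (72, 86), (74, 87), (73, 87), (75, 90), (69, 92), (76, 108)] median 159.6153846153846
bar 72.19028312800496
```

Call:
step_arm:
  plan:
    - {"wx":0,"wy":0,"wz":0,"tx":-1.1,"ty":0,"tz":0,"hand":0}
    - {"wx":0,"wy":0,"wz":0,"tx":-1.1,"ty":-0.15,"tz":0,"hand":0}
    - {"wx":0,"wy":0,"wz":1,"tx":0.045,"ty":-0.86,"tz":0,"hand":0}
    - {"wx":0,"wy":0,"wz":1,"tx":0.045,"ty":-0.86,"tz":0,"hand":0}
    - {"wx":0,"wy":0,"wz":1,"tx":0.045,"ty":-0.86,"tz":0,"hand":0}
    - {"wx":0,"wy":0,"wz":1,"tx":0.045,"ty":-0.86,"tz":0,"hand":0}
    - {"wx":0,"wy":0,"wz":1,"tx":0.045,"ty":-0.86,"tz":0,"hand":0}
    - {"wx":0,"wy":0,"wz":1,"tx":0.045,"ty":-0.86,"tz":0,"hand":0}
    - {"wx":0,"wy":0,"wz":1,"tx":0.045,"ty":-0.86,"tz":0,"hand":0}
    - {"wx":0,"wy":0,"wz":1,"tx":0.045,"ty":-0.86,"tz":0,"hand":0}

```text
clock: 13.93
position: [0.6281, -0.1006, 0.2048]
ee_rot: [0.269, -3.13, -0.0]
force: [-0.5, -0.1, -0.4]
width: 0.006
```

```bash
python3 st.py; python3 bar.py wrist w9
```

```text
t 13.9333 pos [ 0.6281 -0.1006  0.2048] heading -170.2 tilt [-0.  0. -1.] w 0.01
R 0.0832 posang 10.3 tool-frame vec to axis [ 0.0831 -0.0007  0.    ] F tool [ 0.52 -0.04  0.39]
j [ 0.01  0.49  0.1   1.6  -0.05  1.05  1.86]
wrist darkness idx [(71, 139), (72, 139), (70, 139), (73, 140), (74, 141), (75, 146), (69, 148), (76, 172)] median 221.30769230769232
```

Clear of the rim with no force, and the bar stays at about 72°. I'll continue the return orbit.

Call:
step_arm:
  plan:
    - {"wx":0,"wy":0,"wz":1,"tx":0.045,"ty":-0.87,"tz":0,"hand":0}
    - {"wx":0,"wy":0,"wz":1,"tx":0.045,"ty":-0.87,"tz":0,"hand":0}
    - {"wx":0,"wy":0,"wz":1,"tx":0.045,"ty":-0.87,"tz":0,"hand":0}
    - {"wx":0,"wy":0,"wz":1,"tx":0.045,"ty":-0.87,"tz":0,"hand":0}
    - {"wx":0,"wy":0,"wz":1,"tx":0.045,"ty":-0.87,"tz":0,"hand":0}
    - {"wx":0,"wy":0,"wz":1,"tx":0.045,"ty":-0.87,"tz":0,"hand":0}
    - {"wx":0,"wy":0,"wz":1,"tx":0.045,"ty":-0.87,"tz":0,"hand":0}
    - {"wx":0,"wy":0,"wz":1,"tx":0.045,"ty":-0.87,"tz":0,"hand":0}
    - {"wx":0,"wy":0,"wz":1,"tx":0.045,"ty":-0.87,"tz":0,"hand":0}
    - {"wx":0,"wy":0,"wz":1,"tx":0.045,"ty":-0.87,"tz":0,"hand":0}

```text
clock: 14.82
position: [0.5996, -0.1791, 0.2049]
ee_rot: [-1.327, -2.847, 0.0]
force: [0.1, -0.3, -0.1]
width: 0.004
```

Call:
step_arm:
  plan:
    - {"wx":0,"wy":0,"wz":1,"tx":0.045,"ty":-0.87,"tz":0,"hand":0}
    - {"wx":0,"wy":0,"wz":1,"tx":0.045,"ty":-0.87,"tz":0,"hand":0}
    - {"wx":0,"wy":0,"wz":1,"tx":0.045,"ty":-0.87,"tz":0,"hand":0}
    - {"wx":0,"wy":0,"wz":1,"tx":0.045,"ty":-0.87,"tz":0,"hand":0}
    - {"wx":0,"wy":0,"wz":1,"tx":0.045,"ty":-0.87,"tz":0,"hand":0}
    - {"wx":0,"wy":0,"wz":1,"tx":0.045,"ty":-0.87,"tz":0,"hand":0}
    - {"wx":0,"wy":0,"wz":1,"tx":0.045,"ty":-0.87,"tz":0,"hand":0}
    - {"wx":0,"wy":0,"wz":1,"tx":0.045,"ty":-0.87,"tz":0,"hand":0}
    - {"wx":0,"wy":0,"wz":1,"tx":0.045,"ty":-0.87,"tz":0,"hand":0}
    - {"wx":0,"wy":0,"wz":1,"tx":0.045,"ty":-0.87,"tz":0,"hand":0}

```text
clock: 15.65
position: [0.5175, -0.1939, 0.2051]
ee_rot: [-2.573, -1.802, 0.0]
force: [-0.5, -0.5, 0.4]
width: 0.002
```

```bash
python3 st.py
```

```text
t 15.65 pos [ 0.5175 -0.1939  0.2051] heading 70.0 tilt [-0. -0. -1.] w 0.0
R 0.0835 posang -110.2 tool-frame vec to axis [ 0.0835  0.0003 -0.    ] F tool [-0.64 -0.27 -0.42]
j [-0.22  0.4   0.66  1.85 -0.29  0.99  0.21]
```

Call:
step_arm:
  plan:
    - {"wx":0,"wy":0,"wz":1,"tx":0.045,"ty":-0.87,"tz":0,"hand":0}
    - {"wx":0,"wy":0,"wz":1,"tx":0.045,"ty":-0.87,"tz":0,"hand":0}
    - {"wx":0,"wy":0,"wz":1,"tx":0.045,"ty":-0.87,"tz":0,"hand":0}
    - {"wx":0,"wy":0,"wz":1,"tx":0.045,"ty":-0.87,"tz":0,"hand":0}
    - {"wx":0,"wy":0,"wz":1,"tx":0.045,"ty":-0.87,"tz":0,"hand":0}
    - {"wx":0,"wy":0,"wz":1,"tx":0.045,"ty":-0.87,"tz":0,"hand":0}
    - {"wx":0,"wy":0,"wz":1,"tx":0.045,"ty":-0.87,"tz":0,"hand":0}
    - {"wx":0,"wy":0,"wz":1,"tx":0.045,"ty":-0.87,"tz":0,"hand":0}
    - {"wx":0,"wy":0,"wz":1,"tx":0.045,"ty":-0.87,"tz":0,"hand":0}
    - {"wx":0,"wy":0,"wz":1,"tx":0.045,"ty":-0.87,"tz":0,"hand":0}

```text
clock: 16.48
position: [0.4637, -0.13, 0.2053]
ee_rot: [-3.13, -0.274, 0.0]
force: [0.2, -0.3, -0.7]
width: 0.002
```

Call:
step_arm:
  plan:
    - {"wx":0,"wy":0,"wz":1,"tx":0.045,"ty":-0.87,"tz":0,"hand":0}
    - {"wx":0,"wy":0,"wz":1,"tx":0.045,"ty":-0.87,"tz":0,"hand":0}
    - {"wx":0,"wy":0,"wz":1,"tx":0.045,"ty":-0.87,"tz":0,"hand":0}
    - {"wx":0,"wy":0,"wz":1,"tx":0.045,"ty":-0.87,"tz":0,"hand":0}
    - {"wx":0,"wy":0,"wz":1,"tx":0.045,"ty":-0.87,"tz":0,"hand":0}
    - {"wx":0,"wy":0,"wz":0,"tx":0.8,"ty":0,"tz":0,"hand":0}
    - {"wx":0,"wy":0,"wz":0,"tx":0.6,"ty":0,"tz":0,"hand":0}
    - {"wx":0,"wy":0,"wz":0,"tx":0.5,"ty":0,"tz":0,"hand":0}
    - {"wx":0,"wy":0,"wz":0,"tx":0,"ty":0,"tz":0,"hand":0}
    - {"wx":0,"wy":0,"wz":0,"tx":0,"ty":0,"tz":0,"hand":0}

```text
clock: 17.32
position: [0.485, -0.0957, 0.2052]
ee_rot: [3.095, -0.538, 0.0]
force: [0.1, -1.0, 0.3]
width: 0.008
```

```bash
python3 st.py; python3 bar.py wrist w10
```

```text
t 17.3167 pos [ 0.485  -0.0957  0.2052] heading -19.7 tilt [ 0. -0. -1.] w 0.01
R 0.0644 posang 162.1 tool-frame vec to axis [ 0.0644 -0.002   0.    ] F tool [ 0.37  0.9  -0.26]
j [-0.73  0.43  1.11  2.   -0.46  1.   -1.3 ]
wrist darkness idx [(72, 139), (71, 140), (73, 140), (74, 141), (76, 141), (75, 141), (70, 142), (180, 145)] median 218.65384615384613
```

Call:
step_arm:
  plan:
    - {"wx":0,"wy":0,"wz":0,"tx":0.2,"ty":-0.2,"tz":0,"hand":0}
    - {"wx":0,"wy":0,"wz":0,"tx":0.2,"ty":0,"tz":0,"hand":0}
    - {"wx":0,"wy":0,"wz":0,"tx":0.1,"ty":0,"tz":0,"hand":0}
    - {"wx":0,"wy":0,"wz":0,"tx":0.05,"ty":0,"tz":0,"hand":0}
    - {"wx":0,"wy":0,"wz":-0.667,"tx":0.015,"ty":0.42,"tz":0,"hand":0}
    - {"wx":0,"wy":0,"wz":-0.667,"tx":0.02,"ty":0.42,"tz":0,"hand":0}
    - {"wx":0,"wy":0,"wz":-0.667,"tx":0.02,"ty":0.42,"tz":0,"hand":0}
    - {"wx":0,"wy":0,"wz":-0.667,"tx":0.02,"ty":0.42,"tz":0,"hand":0}
    - {"wx":0,"wy":0,"wz":-0.667,"tx":0.02,"ty":0.42,"tz":0,"hand":0}
    - {"wx":0,"wy":0,"wz":-0.667,"tx":0.02,"ty":0.42,"tz":0,"hand":0}

```text
clock: 18.2
position: [0.4864, -0.1195, 0.2048]
ee_rot: [-3.138, -0.123, 0.003]
force: [-4.7, 0.2, 0.7]
width: 0.003
```

```bash
sed -i 's/120-b/150-b/' bar.py; python3 st.py; python3 bar.py wrist w11
```

```text
t 18.2 pos [ 0.4864 -0.1195  0.2048] heading 4.5 tilt [-0.002  0.001 -1.   ] w 0.0
R 0.06 posang -176.2 tool-frame vec to axis [ 0.06    0.0007 -0.0001] F tool [-4.71 -0.57 -0.72]
j [-0.59  0.39  0.98  1.98 -0.39  0.98 -0.92]
wrist darkness idx [(97, 137), (96, 138), (94, 138), (99, 138), (95, 138), (98, 139), (100, 144), (206, 145)] median 220.03846153846155
bar 150.86344805872457
```

Call:
step_arm:
  plan:
    - {"wx":0,"wy":0,"wz":-0.667,"tx":0.025,"ty":0.42,"tz":0,"hand":0}
    - {"wx":0,"wy":0,"wz":-0.667,"tx":0.025,"ty":0.42,"tz":0,"hand":0}
    - {"wx":0,"wy":0,"wz":-0.667,"tx":0.025,"ty":0.42,"tz":0,"hand":0}
    - {"wx":0,"wy":0,"wz":-0.667,"tx":0.025,"ty":0.42,"tz":0,"hand":0}
    - {"wx":0,"wy":0,"wz":-0.667,"tx":0.025,"ty":0.42,"tz":0,"hand":0}
    - {"wx":0,"wy":0,"wz":-0.667,"tx":0.025,"ty":0.42,"tz":0,"hand":0}
    - {"wx":0,"wy":0,"wz":-0.667,"tx":0.025,"ty":0.42,"tz":0,"hand":0}
    - {"wx":0,"wy":0,"wz":-0.667,"tx":0.025,"ty":0.42,"tz":0,"hand":0}
    - {"wx":0,"wy":0,"wz":-0.667,"tx":0.025,"ty":0.42,"tz":0,"hand":0}
    - {"wx":0,"wy":0,"wz":-0.667,"tx":0.025,"ty":0.42,"tz":0,"hand":0}

```text
clock: 19.08
position: [0.5043, -0.1579, 0.2049]
ee_rot: [2.909, 1.185, -0.003]
force: [-4.3, -3.0, 1.3]
width: 0.006
```

```bash
python3 st.py; python3 bar.py wrist w12
```

```text
t 19.0833 pos [ 0.5043 -0.1579  0.2049] heading 44.3 tilt [-0.002 -0.001 -1.   ] w 0.01
R 0.0597 posang -134.7 tool-frame vec to axis [ 0.0597 -0.001  -0.0001] F tool [-5.14 -0.85 -1.27]
j [-0.37  0.38  0.76  1.91 -0.32  0.98 -0.26]
wrist darkness idx [(135, 126), (136, 126), (137, 127), (140, 127), (139, 127), (138, 127), (134, 128), (141, 148)] median 214.03846153846155
bar 137.0380747136803
```

Call:
step_arm:
  plan:
    - {"wx":0,"wy":0,"wz":-0.667,"tx":0.027,"ty":0.42,"tz":0,"hand":0}
    - {"wx":0,"wy":0,"wz":-0.667,"tx":0.027,"ty":0.41,"tz":0,"hand":0}
    - {"wx":0,"wy":0,"wz":-0.667,"tx":0.027,"ty":0.41,"tz":0,"hand":0}
    - {"wx":0,"wy":0,"wz":-0.667,"tx":0.027,"ty":0.41,"tz":0,"hand":0}
    - {"wx":0,"wy":0,"wz":-0.667,"tx":0.027,"ty":0.41,"tz":0,"hand":0}
    - {"wx":0,"wy":0,"wz":-0.667,"tx":0.027,"ty":0.41,"tz":0,"hand":0}
    - {"wx":0,"wy":0,"wz":-0.667,"tx":0.027,"ty":0.41,"tz":0,"hand":0}
    - {"wx":0,"wy":0,"wz":-0.667,"tx":0.027,"ty":0.41,"tz":0,"hand":0}
    - {"wx":0,"wy":0,"wz":-0.667,"tx":0.027,"ty":0.41,"tz":0,"hand":0}
    - {"wx":0,"wy":0,"wz":-0.667,"tx":0.027,"ty":0.41,"tz":0,"hand":0}

```text
clock: 19.97
position: [0.5419, -0.1751, 0.205]
ee_rot: [2.328, 2.107, -0.003]
force: [-2.0, -5.6, -2.2]
width: -0.002
```

```bash
python3 st.py; python3 bar.py wrist w13
```

```text
t 19.9667 pos [ 0.5419 -0.1751  0.205 ] heading 84.3 tilt [-0.001 -0.002 -1.   ] w -0.0
R 0.0597 posang -94.2 tool-frame vec to axis [ 0.0597 -0.0016 -0.0001] F tool [-5.74 -1.43  2.19]
j [-0.19  0.42  0.57  1.8  -0.26  1.    0.38]
wrist darkness idx [(176, 119), (175, 120), (177, 120), (179, 120), (178, 121), (180, 122), (174, 122), (173, 145)] median 209.4230769230769
bar 176.93345516913652
```

Call:
step_arm:
  plan:
    - {"wx":0,"wy":0,"wz":-0.667,"tx":0.027,"ty":0.41,"tz":0,"hand":0}
    - {"wx":0,"wy":0,"wz":-0.667,"tx":0.027,"ty":0.41,"tz":0,"hand":0}
    - {"wx":0,"wy":0,"wz":-0.667,"tx":0.027,"ty":0.41,"tz":0,"hand":0}
    - {"wx":0,"wy":0,"wz":-0.667,"tx":0.027,"ty":0.41,"tz":0,"hand":0}
    - {"wx":0,"wy":0,"wz":-0.667,"tx":0.027,"ty":0.41,"tz":0,"hand":0}
    - {"wx":0,"wy":0,"wz":-0.667,"tx":0.027,"ty":0.41,"tz":0,"hand":0}
    - {"wx":0,"wy":0,"wz":-0.667,"tx":0.027,"ty":0.41,"tz":0,"hand":0}
    - {"wx":0,"wy":0,"wz":-0.667,"tx":0.027,"ty":0.41,"tz":0,"hand":0}
    - {"wx":0,"wy":0,"wz":-0.667,"tx":0.027,"ty":0.41,"tz":0,"hand":0}
    - {"wx":0,"wy":0,"wz":-0.667,"tx":0.027,"ty":0.41,"tz":0,"hand":0}

```text
clock: 20.85
position: [0.5817, -0.1639, 0.2051]
ee_rot: [1.466, 2.776, -0.003]
force: [2.2, -6.0, -3.1]
width: 0.002
```

```bash
python3 st.py; python3 bar.py wrist w14
```

```text
t 20.85 pos [ 0.5817 -0.1639  0.2051] heading 124.3 tilt [ 0.001 -0.003 -1.   ] w 0.0
R 0.06 posang -53.8 tool-frame vec to axis [ 0.06   -0.002  -0.0002] F tool [-6.23 -1.56  3.09]
j [-0.08  0.45  0.38  1.71 -0.19  1.02  0.96]
wrist darkness idx [(216, 122), (217, 123), (218, 123), (215, 123), (220, 123), (219, 124), (221, 131), (214, 132)] median 212.76923076923077
bar 217.51571132259397
```

Call:
step_arm:
  plan:
    - {"wx":0,"wy":0,"wz":-0.667,"tx":0.022,"ty":0.41,"tz":0,"hand":0}
    - {"wx":0,"wy":0,"wz":-0.667,"tx":0.022,"ty":0.41,"tz":0,"hand":0}
    - {"wx":0,"wy":0,"wz":-0.667,"tx":0.022,"ty":0.41,"tz":0,"hand":0}
    - {"wx":0,"wy":0,"wz":-0.667,"tx":0.022,"ty":0.41,"tz":0,"hand":0}
    - {"wx":0,"wy":0,"wz":-0.667,"tx":0.022,"ty":0.41,"tz":0,"hand":0}
    - {"wx":0,"wy":0,"wz":-0.667,"tx":0.022,"ty":0.41,"tz":0,"hand":0}
    - {"wx":0,"wy":0,"wz":-0.667,"tx":0.022,"ty":0.41,"tz":0,"hand":0}
    - {"wx":0,"wy":0,"wz":-0.667,"tx":0.022,"ty":0.41,"tz":0,"hand":0}
    - {"wx":0,"wy":0,"wz":-0.667,"tx":0.022,"ty":0.41,"tz":0,"hand":0}
    - {"wx":0,"wy":0,"wz":-0.667,"tx":0.022,"ty":0.41,"tz":0,"hand":0}

```text
clock: 21.73
position: [0.6051, -0.1295, 0.2051]
ee_rot: [0.426, 3.11, -0.002]
force: [3.2, -2.1, -3.4]
width: 0.007
```

```bash
python3 st.py; python3 bar.py wrist w15
```

```text
t 21.7333 pos [ 0.6051 -0.1295  0.2051] heading 164.4 tilt [ 0.002 -0.001 -1.   ] w 0.01
R 0.0605 posang -13.4 tool-frame vec to axis [ 0.0604 -0.0023 -0.0002] F tool [-3.67 -1.18  3.37]
j [-0.01  0.46  0.2   1.66 -0.1   1.03  1.52]
wrist darkness idx [(258, 128), (259, 129), (257, 129), (256, 130), (260, 130), (261, 130), (262, 133), (347, 145)] median 221.84615384615384
bar 281.3463325782741
```

Bar at about 259° (618.5° cumulative), 119° still to go. I'll continue.

Call:
step_arm:
  plan:
    - {"wx":0,"wy":0,"wz":-0.667,"tx":0.025,"ty":0.41,"tz":0,"hand":0}
    - {"wx":0,"wy":0,"wz":-0.667,"tx":0.025,"ty":0.41,"tz":0,"hand":0}
    - {"wx":0,"wy":0,"wz":-0.667,"tx":0.022,"ty":0.41,"tz":0,"hand":0}
    - {"wx":0,"wy":0,"wz":-0.667,"tx":0.022,"ty":0.41,"tz":0,"hand":0}
    - {"wx":0,"wy":0,"wz":-0.667,"tx":0.022,"ty":0.41,"tz":0,"hand":0}
    - {"wx":0,"wy":0,"wz":-0.667,"tx":0.022,"ty":0.41,"tz":0,"hand":0}
    - {"wx":0,"wy":0,"wz":-0.667,"tx":0.022,"ty":0.41,"tz":0,"hand":0}
    - {"wx":0,"wy":0,"wz":-0.667,"tx":0.022,"ty":0.41,"tz":0,"hand":0}
    - {"wx":0,"wy":0,"wz":-0.667,"tx":0.022,"ty":0.41,"tz":0,"hand":0}
    - {"wx":0,"wy":0,"wz":-0.667,"tx":0.022,"ty":0.41,"tz":0,"hand":0}

```text
clock: 22.62
position: [0.6008, -0.0884, 0.2051]
ee_rot: [-0.663, 3.069, -0.0]
force: [2.4, -1.1, -1.7]
width: 0.007
```

```bash
python3 st.py; python3 bar.py wrist w16
```

```text
t 22.6167 pos [ 0.6008 -0.0884  0.2051] heading -155.6 tilt [ 0.002  0.    -1.   ] w 0.01
R 0.0608 posang 26.4 tool-frame vec to axis [ 0.0608 -0.0022 -0.0001] F tool [-1.74 -2.01  1.71]
j [ 0.04  0.44  0.02  1.68 -0.01  1.02  2.07]
wrist darkness idx [(301, 90), (300, 90), (302, 90), (299, 90), (303, 90), (298, 91), (297, 95), (304, 111)] median 220.9230769230769
bar 300.2144568568278
```

Call:
step_arm:
  plan:
    - {"wx":0,"wy":0,"wz":-0.667,"tx":0.04,"ty":0.41,"tz":0,"hand":0}
    - {"wx":0,"wy":0,"wz":-0.667,"tx":0.03,"ty":0.41,"tz":0,"hand":0}
    - {"wx":0,"wy":0,"wz":-0.667,"tx":0.025,"ty":0.41,"tz":0,"hand":0}
    - {"wx":0,"wy":0,"wz":-0.667,"tx":0.022,"ty":0.41,"tz":0,"hand":0}
    - {"wx":0,"wy":0,"wz":-0.667,"tx":0.022,"ty":0.41,"tz":0,"hand":0}
    - {"wx":0,"wy":0,"wz":-0.667,"tx":0.022,"ty":0.41,"tz":0,"hand":0}
    - {"wx":0,"wy":0,"wz":-0.667,"tx":0.022,"ty":0.41,"tz":0,"hand":0}
    - {"wx":0,"wy":0,"wz":-0.667,"tx":0.022,"ty":0.41,"tz":0,"hand":0}
    - {"wx":0,"wy":0,"wz":0,"tx":-1.1,"ty":0,"tz":0,"hand":0}
    - {"wx":0,"wy":0,"wz":0,"tx":-1.1,"ty":-0.15,"tz":0,"hand":0}

```text
clock: 23.5
position: [0.5918, -0.0468, 0.2052]
ee_rot: [1.476, -2.773, -0.0]
force: [0.3, 0.4, 0.3]
width: 0.005
```

```bash
python3 st.py; python3 bar.py wrist w17
```

```text
t 23.5 pos [ 0.5918 -0.0468  0.2052] heading -123.9 tilt [-0.  0. -1.] w 0.01
R 0.0824 posang 56.5 tool-frame vec to axis [ 0.0824 -0.0006  0.    ] F tool [-0.44 -0.   -0.32]
j [ 0.07  0.43 -0.12  1.7   0.06  1.02  2.49]
wrist darkness idx [(335, 84), (336, 84), (334, 92), (337, 93), (338, 107), (333, 108), (332, 120), (339, 120)] median 160.30769230769232
bar 335.532875828748
```

Call:
step_arm:
  plan:
    - {"wx":0,"wy":0,"wz":1,"tx":0.045,"ty":-0.86,"tz":0,"hand":0}
    - {"wx":0,"wy":0,"wz":1,"tx":0.045,"ty":-0.86,"tz":0,"hand":0}
    - {"wx":0,"wy":0,"wz":1,"tx":0.045,"ty":-0.86,"tz":0,"hand":0}
    - {"wx":0,"wy":0,"wz":1,"tx":0.045,"ty":-0.86,"tz":0,"hand":0}
    - {"wx":0,"wy":0,"wz":1,"tx":0.045,"ty":-0.86,"tz":0,"hand":0}
    - {"wx":0,"wy":0,"wz":1,"tx":0.045,"ty":-0.86,"tz":0,"hand":0}
    - {"wx":0,"wy":0,"wz":1,"tx":0.045,"ty":-0.86,"tz":0,"hand":0}
    - {"wx":0,"wy":0,"wz":1,"tx":0.045,"ty":-0.86,"tz":0,"hand":0}
    - {"wx":0,"wy":0,"wz":1,"tx":0.045,"ty":-0.86,"tz":0,"hand":0}
    - {"wx":0,"wy":0,"wz":1,"tx":0.045,"ty":-0.86,"tz":0,"hand":0}

```text
clock: 24.38
position: [0.6291, -0.1203, 0.2049]
ee_rot: [0.11, 3.14, 0.0]
force: [-0.1, -0.4, 0.6]
width: 0.003
```

Call:
step_arm:
  plan:
    - {"wx":0,"wy":0,"wz":1,"tx":0.045,"ty":-0.86,"tz":0,"hand":0}
    - {"wx":0,"wy":0,"wz":1,"tx":0.045,"ty":-0.86,"tz":0,"hand":0}
    - {"wx":0,"wy":0,"wz":1,"tx":0.045,"ty":-0.86,"tz":0,"hand":0}
    - {"wx":0,"wy":0,"wz":1,"tx":0.045,"ty":-0.86,"tz":0,"hand":0}
    - {"wx":0,"wy":0,"wz":0,"tx":0.7,"ty":0,"tz":0,"hand":0}
    - {"wx":0,"wy":0,"wz":0,"tx":0.6,"ty":0,"tz":0,"hand":0}
    - {"wx":0,"wy":0,"wz":0,"tx":0.4,"ty":0,"tz":0,"hand":0}
    - {"wx":0,"wy":0,"wz":0,"tx":0.2,"ty":0,"tz":0,"hand":0}
    - {"wx":0,"wy":0,"wz":0,"tx":0.1,"ty":0,"tz":0,"hand":0}
    - {"wx":0,"wy":0,"wz":0,"tx":0.1,"ty":0,"tz":0,"hand":0}

```text
clock: 25.22
position: [0.6006, -0.1433, 0.2053]
ee_rot: [0.747, 3.051, 0.001]
force: [-1.1, -0.3, 0.2]
width: 0.004
```

```bash
python3 st.py; python3 bar.py wrist w18
```

```text
t 25.2167 pos [ 0.6006 -0.1433  0.2053] heading 152.5 tilt [ 0.  0. -1.] w 0.0
R 0.061 posang -27.2 tool-frame vec to axis [ 0.061  -0.0004 -0.    ] F tool [ 0.85 -0.78 -0.22]
j [-0.03  0.46  0.26  1.66 -0.13  1.03  1.36]
wrist darkness idx [(331, 83), (330, 85), (332, 86), (333, 87), (335, 87), (334, 87), (336, 92), (329, 108)] median 218.92307692307693
bar 332.8339425988802
```

Call:
step_arm:
  plan:
    - {"wx":0,"wy":0,"wz":0,"tx":0.12,"ty":0,"tz":0,"hand":0}
    - {"wx":0,"wy":0,"wz":0,"tx":0.1,"ty":0,"tz":0,"hand":0}
    - {"wx":0,"wy":0,"wz":-0.667,"tx":0.02,"ty":0.42,"tz":0,"hand":0}
    - {"wx":0,"wy":0,"wz":-0.667,"tx":0.02,"ty":0.42,"tz":0,"hand":0}
    - {"wx":0,"wy":0,"wz":-0.667,"tx":0.02,"ty":0.42,"tz":0,"hand":0}
    - {"wx":0,"wy":0,"wz":-0.667,"tx":0.02,"ty":0.42,"tz":0,"hand":0}
    - {"wx":0,"wy":0,"wz":-0.667,"tx":0.02,"ty":0.42,"tz":0,"hand":0}
    - {"wx":0,"wy":0,"wz":-0.667,"tx":0.02,"ty":0.42,"tz":0,"hand":0}
    - {"wx":0,"wy":0,"wz":-0.667,"tx":0.02,"ty":0.42,"tz":0,"hand":0}
    - {"wx":0,"wy":0,"wz":-0.667,"tx":0.02,"ty":0.42,"tz":0,"hand":0}

```text
clock: 26.1
position: [0.607, -0.1104, 0.2055]
ee_rot: [-0.127, 3.135, -0.001]
force: [7.7, -0.7, -4.6]
width: 0.005
```

```bash
python3 st.py; python3 bar.py wrist w19; python3 bar.py top t19
```

```text
t 26.1 pos [ 0.607  -0.1104  0.2055] heading -175.4 tilt [ 0.004 -0.001 -1.   ] w 0.01
R 0.0609 posang 4.8 tool-frame vec to axis [ 0.0609 -0.0002 -0.0003] F tool [-7.55 -1.35  4.59]
j [ 0.01  0.45  0.12  1.66 -0.06  1.03  1.8 ]
wrist darkness idx [(3, 79), (4, 80), (5, 81), (7, 81), (6, 82), (8, 83), (2, 88), (9, 108)] median 222.15384615384613
bar 5.118324224176956
top darkness idx [(28, 74), (14, 74), (27, 74), (15, 74), (13, 74), (29, 74), (26, 75), (307, 75)] median 118.5
bar 310.0391454915831
```

View pics/w19.png

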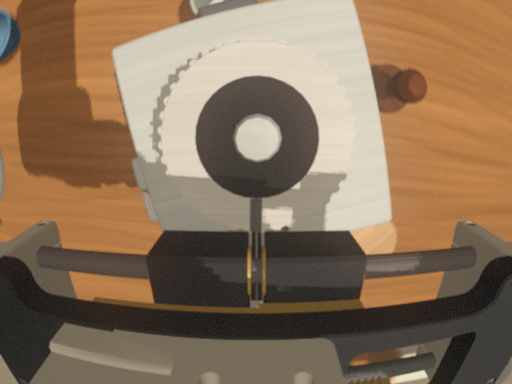

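12° remain, so three more 4° rows. Then I'll retreat outward and lift away.

Call:
step_arm:
  plan:
    - {"wx":0,"wy":0,"wz":-0.667,"tx":0.015,"ty":0.42,"tz":0,"hand":0}
    - {"wx":0,"wy":0,"wz":-0.667,"tx":0.015,"ty":0.42,"tz":0,"hand":0}
    - {"wx":0,"wy":0,"wz":-0.667,"tx":0.015,"ty":0.42,"tz":0,"hand":0}
    - {"wx":0,"wy":0,"wz":0,"tx":0,"ty":0,"tz":0,"hand":0}
    - {"wx":0,"wy":0,"wz":0,"tx":0,"ty":0,"tz":0,"hand":0}
    - {"wx":0,"wy":0,"wz":0,"tx":-1,"ty":0,"tz":0,"hand":0}
    - {"wx":0,"wy":0,"wz":0,"tx":-1.2,"ty":0,"tz":0,"hand":0}
    - {"wx":0,"wy":0,"wz":0,"tx":-1.2,"ty":0,"tz":-1,"hand":0}
    - {"wx":0,"wy":0,"wz":0,"tx":0,"ty":0,"tz":-3,"hand":0}
    - {"wx":0,"wy":0,"wz":0,"tx":0,"ty":0,"tz":-3,"hand":0}

```text
clock: 27.03
position: [0.6349, -0.0878, 0.2743]
ee_rot: [0.449, -3.105, -0.001]
force: [2.1, 0.2, 0.3]
width: 0.004
```

```bash
python3 st.py; python3 bar.py wrist w20
```

```text
t 27.0333 pos [ 0.6349 -0.0878  0.2743] heading -163.5 tilt [-0.004  0.    -1.   ] w 0.0
R 0.0928 posang 17.4 tool-frame vec to axis [ 0.0928 -0.0015  0.0004] F tool [-2.11 -0.42 -0.28]
j [ 0.01  0.44  0.07  1.49 -0.03  1.21  1.94]
wrist darkness idx [(19, 93), (18, 93), (17, 94), (20, 95), (21, 96), (16, 99), (22, 104), (15, 120)] median 224.6153846153846
bar 18.92188631816578
```

View pics/w20.png

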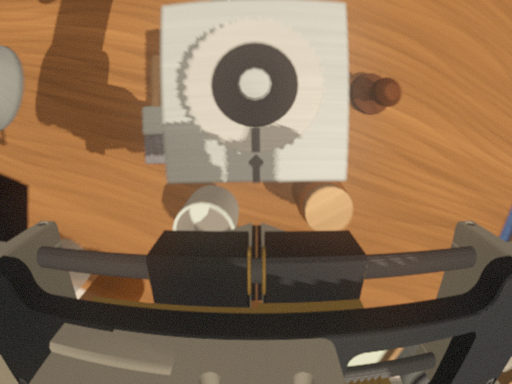

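The bar (255,140) lines up with the pointer (256,165), and the measured 18.9° compares with 17.4°. I'll lift well clear and take a last look.

Call:
step_arm:
  plan:
    - {"wx":0,"wy":0,"wz":0,"tx":0,"ty":0,"tz":-2,"hand":0}
    - {"wx":0,"wy":0,"wz":0,"tx":0,"ty":0,"tz":-2,"hand":0}
    - {"wx":0,"wy":0,"wz":0,"tx":0,"ty":2,"tz":-2,"hand":0}
    - {"wx":0,"wy":0,"wz":0,"tx":0,"ty":3,"tz":-1,"hand":0}
    - {"wx":0,"wy":0,"wz":0,"tx":0,"ty":3,"tz":0,"hand":0}
    - {"wx":0,"wy":0,"wz":0,"tx":0,"ty":3,"tz":0,"hand":0}
    - {"wx":0,"wy":0,"wz":0,"tx":0,"ty":2,"tz":0,"hand":0}
    - {"wx":0,"wy":0,"wz":0,"tx":0,"ty":0,"tz":0,"hand":0}
    - {"wx":0,"wy":0,"wz":0,"tx":0,"ty":0,"tz":0,"hand":0}
    - {"wx":0,"wy":0,"wz":0,"tx":0,"ty":0,"tz":0,"hand":0}

```text
clock: 27.92
position: [0.5986, 0.0354, 0.345]
ee_rot: [0.448, -3.109, 0.001]
force: [-0.3, -0.7, -0.0]
width: 0.003
```

```bash
python3 st.py; python3 bar.py scene s21;python3 bar.py top t21
```

```text
t 27.9167 pos [0.5986 0.0354 0.345 ] heading -163.6 tilt [-0.    -0.001 -1.   ] w 0.0
R 0.1597 posang 70.9 tool-frame vec to axis [ 9.27e-02 -1.30e-01  1.00e-04] F tool [ 0.45 -0.65  0.01]
j [-0.17  0.33  0.04  1.49 -0.01  1.32  1.72]
scene darkness idx [(18, 59), (19, 60), (17, 61), (20, 61), (21, 64), (22, 71), (16, 73), (23, 83)] median 163.57692307692307
bar 358.05552359927447
top darkness idx [(190, 84), (191, 84), (189, 84), (188, 84), (187, 84), (186, 84), (192, 84), (185, 85)] median 108.15384615384616
bar 126.47904594796486
```

View pics/s21.png

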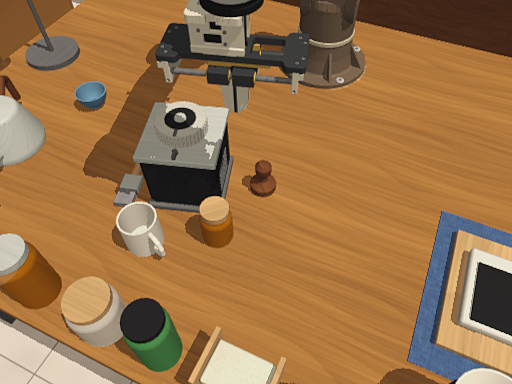

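View pics/t21.png

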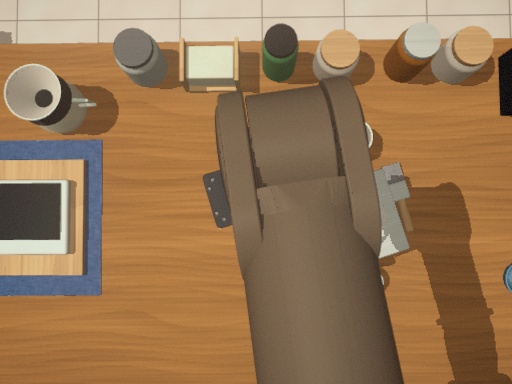

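The scene picture puts the bar at about 19°, next to the pointer (175,155). The mug, jar and tamper are unmoved and the hand is free. Handing in.

```bash
python3 -c "
from cell import arm
print(arm.sign_off())"
```

```text
the job is handed in; nothing more can be done
None
```

I turned the collar anticlockwise from about 2.8 rad to about 12.6 rad, and its index bar now sits at the pointer the second time round. I did it in three finger strokes with the hand shut (about 252°, 264° and 44°), handed in at about 28 s, and no verdict was reported.

- **Bar alignment:** After the hand was clear, the wrist camera put the bar at 18.9° and the scene camera at 18–19°. The pointer is at about 17.4°, and the allowance is ±17°.
- **Collar at rest:** I did not measure its speed. It stays where it is left.
- **Hand:** It is lifted clear and away from the grinder, with tool force down to noise (under 1 N). During the strokes the force I read at the end of each move stayed under about 10 N.
- **Things around the grinder:** The mug, jar and tamper look unmoved in the scene picture. I could not check the dosing cup and brush fully there, and the arm hid most of the grinder area in the last top view. The hand never came down near either of them.
- **Disagreements:** The finger lost contact briefly in the first stroke, and I pressed again. The fully automatic bar-angle figure was sometimes thrown off by the arm's shadow (for example 358° in the last scene picture). In those cases I read the darkest directions instead, and the pictures confirmed them.

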